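# Nest the measuring cups away in the utensil tray

### The job

Put the set of four steel measuring cups (the ones with flat handles) away: stand the largest in the empty compartment of the white utensil tray, then nest the others into it one at a time from large to small, each upright and right down on the floor of the cup before it, the handles pointing any way. Leave the steel sauce cups without handles and the salt shakers standing where they are.

Things in the scene. Friction and masses are not known exactly. Their poses are not given: they have to be found in the camera images.
- cup_1_mid (a point): Centre (on axis, half-way up) of the largest measuring cup, loose: steel, rim 94 mm outside, 89 inside, foot 84, height 46, floor 3 thick, 90 g. Level flat handle, 16 mm wide, 4 thick, its mid-thickness 22 mm above this point, straight from 47 to 100 mm from the axis, round end at 108. x: out along the handle; z: up.
- cup_2_mid (a point): Centre (on axis, half-way up) of the second largest measuring cup, loose: steel, rim 70 mm outside, 65 inside, foot 60, height 48, floor 3 thick, 70 g. Level flat handle, 16 mm wide, 4 thick, its mid-thickness 23 mm above this point, straight from 35 to 92 mm from the axis, round end at 100. x: out along the handle; z: up. Nested, its rim and handle are 5 mm above those of the next larger.
- cup_3_mid (a point): Centre (on axis, half-way up) of the third largest measuring cup, loose: steel, rim 50 mm outside, 45 inside, foot 40, height 50, floor 3 thick, 55 g. Level flat handle, 16 mm wide, 4 thick, its mid-thickness 24 mm above this point, straight from 25 to 86 mm from the axis, round end at 94. x: out along the handle; z: up. Nested, its rim and handle are 5 mm above those of the next larger.
- cup_4_mid (a point): Centre (on axis, half-way up) of the smallest measuring cup, loose: steel, rim 34 mm outside, 29 inside, foot 24, height 52, floor 3 thick, 45 g. Level flat handle, 16 mm wide, 4 thick, its mid-thickness 25 mm above this point, straight from 17 to 80 mm from the axis, round end at 88. x: out along the handle; z: up. Nested, its rim and handle are 5 mm above those of the next larger.
- tray_space (a point): Centre of the floor of the empty compartment of the white plastic utensil tray (200 x 250 mm, 26 high, fixed), 4 mm above the worktop. The compartment is 192 mm along x and 142 along y inside; its walls rise 22 mm above this point. The other compartment, on the +y side, holds a steel flour scoop. z: up.
- sauce_a_mid (a point): centre, half-way up, of a plain round steel sauce cup without a handle, 68 mm across the rim, 59 mm high; loose, stays where it is
- sauce_b_mid (a point): centre, half-way up, of a plain round steel sauce cup without a handle, 72 mm across the rim, 63 mm high; loose, stays where it is
- sauce_c_mid (a point): centre, half-way up, of a plain round steel sauce cup without a handle, 64 mm across the rim, 51 mm high; loose, stays where it is
- salt_mid (a point): centre, half-way up, of a salt shaker with a grey cap, 44 mm across, 90 mm high; loose, stays where it is

How it is judged:
On the way, in this order (a step that is already met when the one before it is completed fails the run):
1. the largest measuring cup stands on the floor of the tray's empty compartment, let go (x of cup_1_mid in the frame of tray_space between -0.06 and 0.06 m and y of cup_1_mid in the frame of tray_space between -0.035 and 0.035 m and z of cup_1_mid in the frame of tray_space between 0.018 and 0.028 m and angle between cup_1_mid's own z axis and vertical below 0.12 rad and contact force between cup_1 and the fingers below 0.1 N), for 0.2 s.
2. the second measuring cup stands right down inside the largest one, let go (horizontal distance between cup_2_mid and cup_1_mid below 0.014 m and z of cup_2_mid in the frame of cup_1_mid between 0 and 0.009 m and angle between cup_2_mid's own z axis and vertical below 0.12 rad and contact force between cup_2 and the fingers below 0.1 N), for 0.2 s.
3. the third measuring cup stands right down inside the second one, let go (horizontal distance between cup_3_mid and cup_2_mid below 0.014 m and z of cup_3_mid in the frame of cup_2_mid between 0 and 0.009 m and angle between cup_3_mid's own z axis and vertical below 0.12 rad and contact force between cup_3 and the fingers below 0.1 N), for 0.2 s.
4. the smallest measuring cup stands right down inside the third one, let go (horizontal distance between cup_4_mid and cup_3_mid below 0.014 m and z of cup_4_mid in the frame of cup_3_mid between 0 and 0.009 m and angle between cup_4_mid's own z axis and vertical below 0.12 rad and contact force between cup_4 and the fingers below 0.1 N), for 0.2 s.
At the end, for the whole second after the job is handed in: All four let go and at rest: the largest upright (within 7 degrees) on the floor of the empty compartment; each smaller cup upright (7 degrees) inside the next larger, axes within 14 mm, its foot on that cup's floor (to about 5 mm) (x of cup_1_mid in the frame of tray_space between -0.06 and 0.06 m and y of cup_1_mid in the frame of tray_space between -0.035 and 0.035 m and z of cup_1_mid in the frame of tray_space between 0.018 and 0.028 m and angle between each of cup_1_mid, cup_2_mid, cup_3_mid, cup_4_mid's own z axis and vertical below 0.12 rad and horizontal distance between cup_2_mid and cup_1_mid below 0.014 m and z of cup_2_mid in the frame of cup_1_mid between 0 and 0.009 m and horizontal distance between cup_3_mid and cup_2_mid below 0.014 m and z of cup_3_mid in the frame of cup_2_mid between 0 and 0.009 m and horizontal distance between cup_4_mid and cup_3_mid below 0.014 m and z of cup_4_mid in the frame of cup_3_mid between 0 and 0.009 m); the robot touches nothing.
It fails at once if a sauce cup was pushed more than 25 mm away or tipped over (distance of sauce_a_mid from where it was at the start of the episode above 0.025 m or angle between sauce_a_mid's own z axis and vertical above 0.4 rad).
It fails at once if a sauce cup was pushed more than 25 mm away or tipped over (distance of sauce_b_mid from where it was at the start of the episode above 0.025 m or angle between sauce_b_mid's own z axis and vertical above 0.4 rad).
It fails at once if a sauce cup was pushed more than 25 mm away or tipped over (distance of sauce_c_mid from where it was at the start of the episode above 0.025 m or angle between sauce_c_mid's own z axis and vertical above 0.4 rad).
It fails at once if a salt shaker was pushed more than 25 mm away or tipped over (distance of salt_mid from where it was at the start of the episode above 0.025 m or angle between salt_mid's own z axis and vertical above 0.4 rad).
It also fails if it takes over 99 s, if anything falls off the work surface, if the arm or the gripper's body presses on something with over 40 N, if the wrist force passes 120 N, or if a joint passes its speed limit or range.

### The arm

A 6-joint arm with a two-finger parallel gripper is mounted at the origin on a cart in front of the work surface, level with it; the furniture and walls round the work are solid. World frame = base frame: x ahead of the robot, y to its left, z up, the work surface at z = 0. Lengths are in m, angles in rad, forces in N, time in s.
With the tool pointing down it reaches from about 0.275 to 1 m from the base axis. Payload 8.4 kg.
Tool frame: the origin (TCP) lies on the centre line of the jaws, within the pads' length; the fingertips stand 17 mm ahead of it and the grasp point (between the pads) lies 2 mm behind it (bot.tcp_to_tips is the z of the fingertips in the tool frame, in m); z points along the fingers, y is the line along which they close (so a half turn about z gives the same grasp; the last joint's range is limited). The gripper opens to 85 mm and grips with 20 to 120 N. Pads are 22 mm wide; open, the fingers measure 114 mm over their backs; the gripper's body (76 mm by 85 mm) begins 54 mm behind the grasp point. The pads swing forward as they close: fully open they stand 13 mm farther back than shut.
Start: joints at [1.301, 0.353, 1.633, -0, 1.155, -0.002], TCP at [0.165, 0.603, 0.248] pointing down, gripper open.
Joint ranges: [-2.63, 2.63], [-0.92, 2.1], [0.06, 2.66], [-1.3, 4.44], [0, 2.69], [-3.02, 3.02]. Speed limits (rad/s): [2.22, 2.22, 2.79, 3.14, 3.14, 3.14].

### API

Orientations are given as a unit quaternion [x, y, z, w].
In Python, from workcell import bot, hand, kinematics, get_obs, vision, hand_in gives the robot as it stands. The module is installed in compiled form; this text tells all that it offers. Calls block until the motion is done:
- bot.reach(position, orientation): joint-space move of the TCP to a pose.
- bot.servo_line(position, ori=None, velocity=0.15): straight line of the TCP; ori=None keeps the orientation; velocity is the mean speed in m/s.
- bot.goto_joints(angles): joint-space move.
- hand.move_gripper(opening, strength=None): finger opening in m; strength is the grip in N (None keeps the last); returns when the fingers have stopped.
- bot.dwell(seconds).
- kinematics.solve_ik(position, orientation): joint angles nearest the present ones, or None.
- get_obs(): the state.
- vision.read_camera(name): name is "scene" or "top" or "wrist"; returns a dict with "frame" (420x560x3 uint8, red, green, blue), "intrinsics" (3x3 intrinsics, pixels), "dist" ([k1, k2, p1, p2, k3] as OpenCV has them; the pictures are not rectified), "view" (4x4, takes a point from world to camera coordinates). Camera axes: x right, y down, z forward; pixel columns grow to the right and rows downward; lengths in m; the calibration is good to about 2 mm. A picture is of the moment at which its call begins. There is no depth.
A pose or a line that the arm cannot do raises bot.IKError and nothing moves.
- hand_in(): hands the job in; it is judged then, once.
The state is a dict: "time_s": time; "joint_pos": joint angles; "joint_vel": joint speeds; "joint_efforts": joint torques, N m; "position": TCP position; "orientation": TCP orientation; "wrist_force": force on the tool from outside, world axes, zero at the start; "ft_torque": the same for the moment, N m; "gripper_width": finger opening in m; "grip_force": force on a finger pad.
Only numpy, scipy, OpenCV 4.12 (cv2) and the standard library are available. Lean on these libraries where they do the work, as an engineer would, in place of code of your own. Each camera call takes 0.05 s, during which the arm holds its last target. There are 200 camera calls.

## Working session

There is one attempt and no reset: what is moved stays moved. The work goes in short steps, each a Python script; the robot and the scene stay as the last script left them, time stands still between calls to the robot, and variables do not carry over. Pictures are saved under pics/ and viewed, at most 14 in all, crops included, and the job is handed in when it is done.

```bash
mkdir -p pics; python3 - <<'E'
from workcell import *
import cv2,numpy as np
for n in("scene","top","wrist"):
    c=vision.read_camera(n); cv2.imwrite(f"pics/{n}0.png",c["frame"][:,:,::-1])
    print(n,c["intrinsics"].round(1).tolist(),np.round(c["dist"],3),c["view"].round(3).tolist())
o=get_obs();print(o["orientation"],o["time_s"],bot.tcp_to_tips)
E
```

```text
scene [[466.2, 0.0, 274.4], [0.0, 466.2, 214.7], [0.0, 0.0, 1.0]] [-0.036  0.     0.     0.     0.   ] [[0.542, -0.84, -0.016, -0.365], [-0.623, -0.389, -0.679, 0.413], [0.564, 0.378, -0.734, 0.929], [0.0, 0.0, 0.0, 1.0]]
top [[499.6, 0.0, 275.2], [0.0, 499.6, 211.4], [0.0, 0.0, 1.0]] [-0.177  0.     0.     0.     0.   ] [[0.006, -1.0, 0.004, -0.033], [-0.984, -0.006, -0.176, 0.596], [0.176, -0.003, -0.984, 1.306], [0.0, 0.0, 0.0, 1.0]]
wrist [[317.8, 0.0, 275.7], [0.0, 317.8, 215.6], [0.0, 0.0, 1.0]] [-0.043  0.     0.     0.     0.   ] [[0.265, 0.964, -0.002, -0.624], [0.928, -0.254, 0.273, -0.036], [0.262, -0.074, -0.962, 0.38], [0.0, 0.0, 0.0, 1.0]]
[ 1.33496371e-01  9.91049153e-01 -5.37289308e-04 -8.46835379e-05] 0.15 0.017
```

View pics/top0.png

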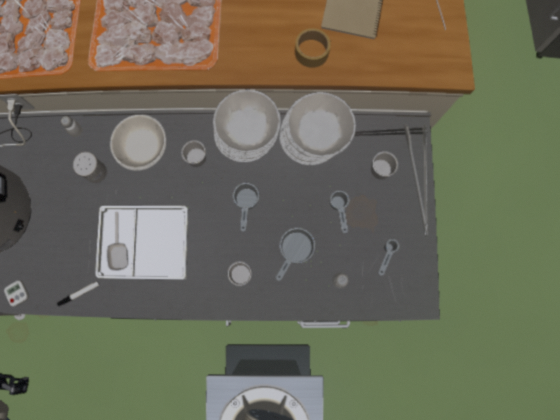

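View pics/scene0.png

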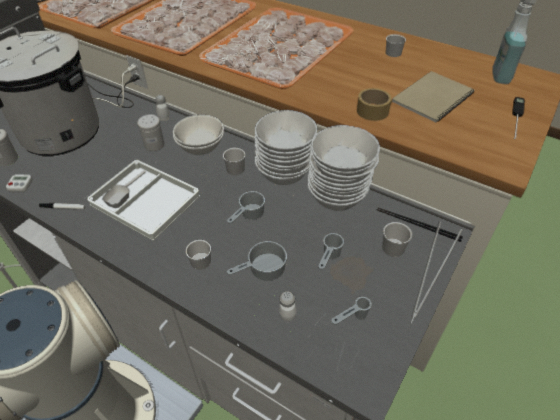

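The top view shows the four handled cups at about (297,246), (246,196), (340,201) and (391,246), with their handles pointing down. The empty compartment is around (161,242). The scene view agrees, so I'll enlarge the top view for accurate points.

```bash
python3 - <<'E'
import cv2
im=cv2.imread("pics/top0.png")
def crop(x0,y0,w,h,s,n):
    c=cv2.resize(im[y0:y0+h,x0:x0+w],None,fx=s,fy=s,interpolation=cv2.INTER_CUBIC)
    c=cv2.convertScaleAbs(c,alpha=1.5)
    for x in range(x0,x0+w,10):
        cv2.putText(c,str(x),((x-x0)*s,8),0,.3,(0,255,255)); cv2.line(c,((x-x0)*s,10),((x-x0)*s,h*s),(0,200,200) if x%20==0 else (0,90,90),1)
    for y in range(y0,y0+h,10):
        cv2.putText(c,str(y),(0,(y-y0)*s+3),0,.3,(0,255,255)); cv2.line(c,(20,(y-y0)*s),(w*s,(y-y0)*s),(0,200,200) if y%20==0 else (0,90,90),1)
    cv2.imwrite(n,c)
crop(220,180,100,110,5,"pics/cA.png"); crop(320,180,90,110,5,"pics/cB.png"); crop(90,200,110,85,5,"pics/cC.png")
E
```

```text
(no output)
```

View pics/cA.png

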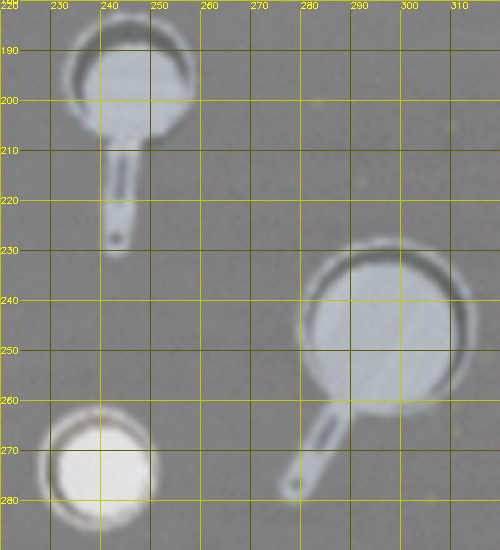

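View pics/cB.png

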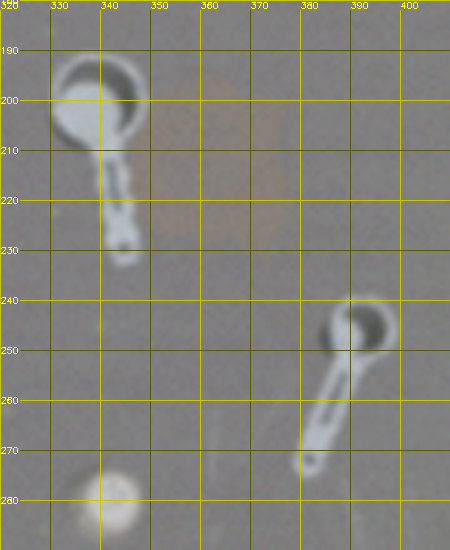

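View pics/cC.png

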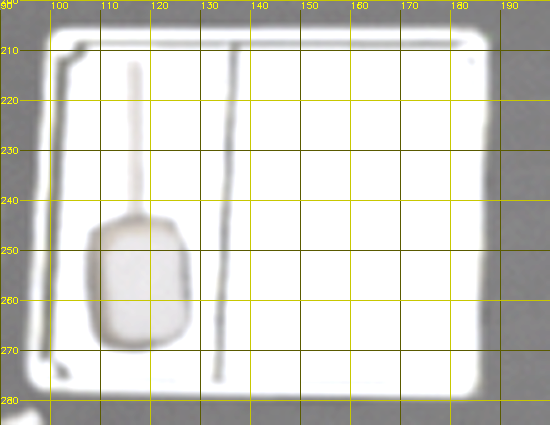

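Readings from the crops:

| Item | Rim centre (px) | Handle tip (px) |
|---|---|---|
| Cup 1 | (297,245) | (277,280) |
| Cup 2 | (246,196) | (243,231) |
| Cup 3 | (340,200) | (345.5,233) |
| Cup 4 | (392.7,245.5) | (380.5,275.5) |

The tray's rim corners are at (100,206), (187,206), (186,279) and (96,278), with the divider at x≈134–137. I'll check these against the given sizes.

```bash
cat > h.py <<'E'
from workcell import *
import cv2,numpy as np
from scipy.spatial.transform import Rotation as R
def px2w(c,p,z):
    V=c["view"];u=cv2.undistortPoints(np.array([[p]],float),c["intrinsics"],np.array(c["dist"],float))[0,0]
    d=V[:3,:3].T@np.r_[u,1];o=-V[:3,:3].T@V[:3,3]
    return (o+d*(z-o[2])/d[2])[:2]
def w2px(c,P):
    V=c["view"];return cv2.projectPoints(np.atleast_2d(np.array(P,float)),cv2.Rodrigues(V[:3,:3])[0],V[:3,3],c["intrinsics"],np.array(c["dist"],float))[0][:,0]
def quat(h):  # tool down, jaw line (tool y) perpendicular to handle heading h; pick turn with small joint 6
    x=np.array([np.cos(h),np.sin(h),0]);z=np.array([0,0,-1.]);return R.from_matrix(np.c_[x,np.cross(z,x),z]).as_quat()
E
python3 - <<'E'
from h import *
c=vision.read_camera("top")
for n,a,b,z in(("1",(297.2,245.2),(277,280),.046),("2",(245.8,196.2),(243,231.5),.048),("3",(339.8,200),(345.5,233.5),.05),("4",(392.7,245.5),(380.5,275.7),.052)):
    p=px2w(c,a,z);q=px2w(c,b,z);d=q-p;print(n,p.round(4),"len",np.hypot(*d).round(4),"yaw",np.arctan2(d[1],d[0]).round(3))
    for h in(np.arctan2(d[1],d[0])+k*np.pi for k in(0,1)):
        s=kinematics.solve_ik(np.r_[p+.07*d/np.hypot(*d),.05],quat(h));print("   ",h,None if s is None else np.round(s,2))
for a in((100,206),(187,206),(186,279),(96,278),(137,209),(134,276)):print(a,px2w(c,a,.026).round(4))
for a in((342,280),):print("salt",px2w(c,a,.09).round(3))
print("sauce",px2w(c,(239.5,273),.055).round(3))
E
```

```text
1 [ 0.5046 -0.0892] len 0.1086 yaw 2.619
    2.61927045428805 [-0.12  0.4   2.15 -0.    0.59 -1.17]
    5.760863107877843 [-0.12  0.4   2.15 -0.    0.59  1.97]
2 [0.6386 0.0519] len 0.0981 yaw 3.08
    3.0800505938881124 [ 0.1   0.53  1.89 -0.    0.73 -1.41]
    6.221643247477905 [ 0.1   0.53  1.89 -0.    0.73  1.73]
3 [ 0.6294 -0.2064] len 0.0938 yaw -2.991
    -2.991185376640243 [-0.37  0.56  1.82 -0.    0.76 -2.09]
    0.15040727694954992 [-0.37  0.56  1.82 -0.    0.76  1.05]
4 [ 0.5038 -0.3494] len 0.0893 yaw 2.73
    2.729556017267209 [-0.63  0.5   1.95 -0.    0.7  -1.79]
    5.871148670857002 [-0.63  0.5   1.95 -0.    0.7   1.35]
(100, 206) [0.613  0.4688]
(187, 206) [0.6144 0.2174]
(186, 279) [0.4115 0.2134]
(96, 278) [0.4093 0.4681]
(137, 209) [0.605  0.3598]
(134, 276) [0.4172 0.3591]
salt [ 0.409 -0.204]
sauce [0.428 0.065]
```

The handle lengths come out at 108.6, 98, 94 and 89 mm, against 108, 100, 94 and 88 given. The tray measures 202 x 252 mm, and the compartment centre is about (0.512, 0.29). Next I'll pick cup 1 by its handle and check the lift.

```bash
cat >> h.py <<'E'
CUP={1:((.5046,-.0892),2.619,.070,.045,0),2:((.6386,.0519),3.080,.072,.047,0),3:((.6294,-.2064),-2.991,.068,.049,np.pi),4:((.5038,-.3494),2.730,.064,.051,0)}
OFF=.003
def pose(p,yaw,r,flip): return np.array(p)+r*np.array([np.cos(yaw),np.sin(yaw)]),quat(yaw+flip)
def pick(n,zt=.2):
    p,yaw,r,hz,f=CUP[n];q,o=pose(p,yaw,r,f)
    hand.move_gripper(.05)
    bot.reach(np.r_[q,zt],o);bot.servo_line(np.r_[q,hz+OFF],velocity=.12)
    hand.move_gripper(0,60);w=get_obs();bot.servo_line(np.r_[q,hz+OFF+.01],velocity=.04);bot.servo_line(np.r_[q,zt],velocity=.15)
    print("width",w["gripper_width"],get_obs()["gripper_width"],get_obs()["grip_force"],get_obs()["time_s"],get_obs()["wrist_force"])
def place(n,p,yaw,z0,zt=.2):  # z0: height of the surface under the foot
    _,_,r,hz,f=CUP[n];q,o=pose(p,yaw,r,f);z=hz+OFF+z0
    bot.reach(np.r_[q,zt],o);bot.servo_line(np.r_[q,z+.012],velocity=.12);bot.servo_line(np.r_[q,z+.0005],velocity=.03)
    print("force",get_obs()["wrist_force"].round(2) if hasattr(get_obs()["wrist_force"],"round") else get_obs()["wrist_force"])
    hand.move_gripper(.045);bot.servo_line(np.r_[q,zt],velocity=.15);print("t",get_obs()["time_s"])
def snap(cam,n): 
    c=vision.read_camera(cam);cv2.imwrite(f"pics/{n}.png",c["frame"][:,:,::-1]);return c
E
python3 - <<'E'
from h import *
pick(1)
a=snap("scene","s1")["frame"];b=snap("wrist","w1")["frame"]
cv2.imwrite("pics/l1.png",np.hstack([cv2.resize(x,(400,300)) for x in(a,b)])[:,:,::-1])
E
```

```text
width 0.014124770944331665 0.01417417747224032 58.36947798728943 6.5083 [-0.31840922  0.92306214 -0.72300398]
```

View pics/l1.png

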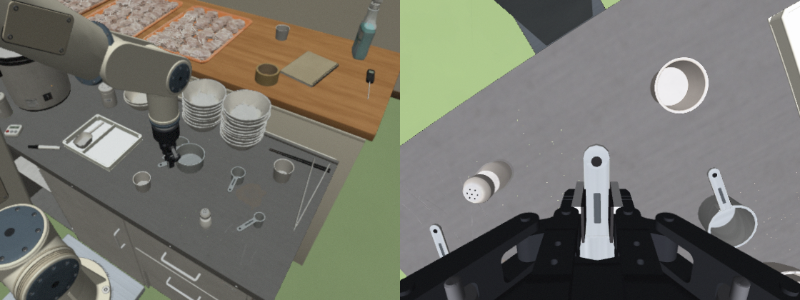

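Cup 1 is held by its handle and hangs level. Now I'll place it in the tray and check from the top camera.

```bash
python3 - <<'E'
from h import *
place(1,(.512,.289),np.radians(150),.004)
hand.move_gripper(.05)
q,o=pose(*CUP[2][:3],0);bot.reach(np.r_[q,.2],o)
a=snap("top","t1")["frame"];b=snap("scene","s2")["frame"]
cv2.imwrite("pics/p1.png",np.hstack([cv2.resize(a[180:300,80:240],(400,300),interpolation=2),cv2.resize(b[150:270,60:220],(400,300),interpolation=2)])[:,:,::-1])
E
```

```text
force [-1.2   0.65  3.16]
t 11.3667
```

View pics/p1.png

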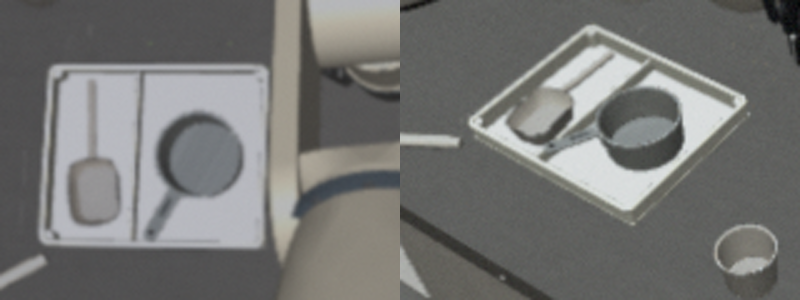

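Cup 1 stands upright in the compartment, with its rim centre at crop (200,153), which is full-image (160,241.2). I'll compute that position and nest cup 2 there.

```bash
python3 - <<'E'
from h import *
c=vision.read_camera("top");p=px2w(c,(160,241.2),.05);print(p)
assert np.hypot(*(p-[.512,.289]))<.008
p=(p+[.512,.289])/2
pick(2);place(2,p,np.radians(-120),.007)
hand.move_gripper(.05)
q,o=pose(*CUP[3][:3],np.pi);bot.reach(np.r_[q,.2],o)
a=snap("top","t2")["frame"];b=snap("scene","s3")["frame"]
cv2.imwrite("pics/p2.png",np.hstack([cv2.resize(a[180:300,80:240],(400,300),interpolation=2),cv2.resize(b[150:270,60:220],(400,300),interpolation=2)])[:,:,::-1])
E
```

```text
[0.51191046 0.28411218]
width 0.014163635227991625 0.01362752762110645 58.29524338245392 16.6333 [ 0.43672236  0.3279714  -1.10033285]
force [-0.78 -1.3   0.54]
t 20.6917
```

View pics/p2.png

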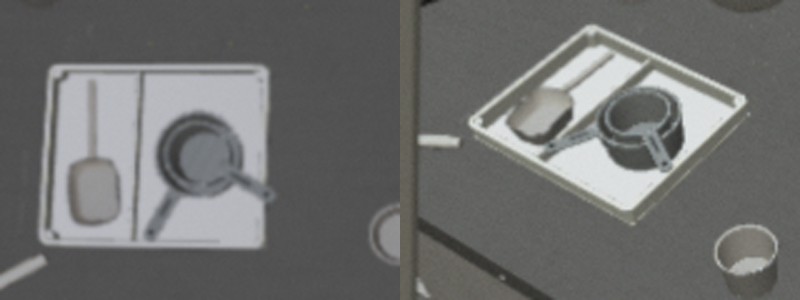

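Cup 2 sits level and concentric inside cup 1, with its rim centred at about crop (200,154). Cup 3 goes to the same axis.

```bash
python3 - <<'E'
from h import *
p=np.array([.512,.2863])
pick(3);place(3,p,np.radians(-30),.010)
hand.move_gripper(.05)
q,o=pose(*CUP[4][:3],0);bot.reach(np.r_[q,.2],o)
a=snap("top","t3")["frame"];b=snap("scene","s4")["frame"]
cv2.imwrite("pics/p3.png",np.hstack([cv2.resize(a[180:300,80:240],(400,300),interpolation=2),cv2.resize(b[150:270,60:220],(400,300),interpolation=2)])[:,:,::-1])
E
```

```text
width 0.014214228361173708 0.014096987728496964 58.23391556739807 27.4667 [-0.09582138  0.54521149 -0.20762225]
force [-0.31  0.27  0.14]
t 32.3833
```

View pics/p3.png

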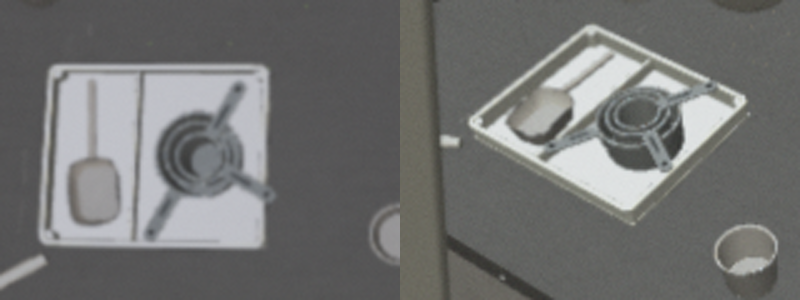

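Cup 3 is nested and level, its rim centred near crop (203,153), about 2 mm toward −y. Cup 4 is next.

```bash
python3 - <<'E'
from h import *
p=np.array([.512,.285])
pick(4);place(4,p,np.radians(60),.013)
q,o=pose(*CUP[4][:3],0);bot.reach(np.r_[q,.2],o)
a=snap("top","t4")["frame"];b=snap("scene","s5")["frame"]
cv2.imwrite("pics/p4.png",np.hstack([cv2.resize(a[200:275,120:220],(400,300),interpolation=2),cv2.resize(b[160:250,110:230],(400,300),interpolation=2)])[:,:,::-1])
E
```

```text
width 0.013974334432274877 0.01369162558068411 58.06567132472992 38.5333 [-0.11437826 -0.30132437 -0.87407018]
force [-0.29 -0.35  0.99]
t 44.0917
```

View pics/p4.png

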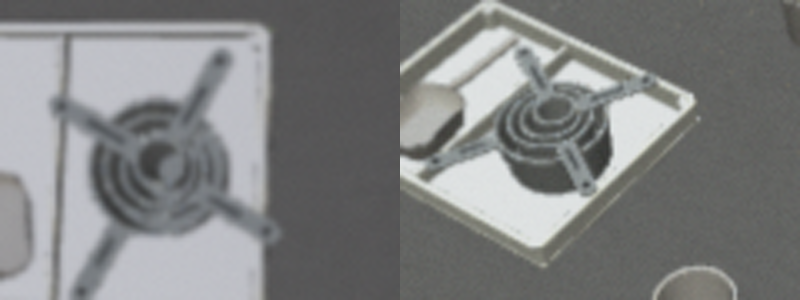

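All four cups are nested concentrically around crop (160,167), with even rim steps and four separate handles, and the gripper is clear. I'm handing the job in.

```bash
python3 -c "
from workcell import *
print(hand_in())"
```

```text
the job is handed in; nothing more can be done
None
```

The four measuring cups are nested in order in the tray's empty compartment, upright and concentric in the last pictures. The job was handed in with about 44 s on the clock; no verdict came back.

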